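Find the rocking corner of a jig plate and press its shim flat

ROBOT

A 7-joint arm with a two-finger parallel gripper is mounted at the origin on the work surface. World frame = base frame: x ahead of the robot, y to its left, z up, the work surface at z = 0. Lengths are in m, angles in rad, forces in N, time in s.
With the tool pointing down it reaches from about 0.425 to 0.8 m from the base axis. Payload 8.3 kg.
Tool frame: the origin (TCP) lies at the very end of the fingers, on their centre line; the grasp point (between the pads) lies 19 mm behind it; z points along the fingers, y is the line along which they close (so a half turn about z gives the same grasp; the last joint's range is limited). The gripper opens to 85 mm and grips with 20 to 120 N. Pads are 22 mm wide; open, the fingers measure 114 mm over their backs; the gripper's body (76 mm by 85 mm) begins 54 mm behind the grasp point. The pads swing forward as they close: fully open they stand 13 mm farther back than shut.
Start: joints at [1.284, 0.383, 0.016, 1.37, -0.006, 1.388, -0.046], TCP at [0.139, -0.609, 0.231] pointing down, gripper open.
Joint ranges: [-2.95, 2.95], [-0.25, 2.06], [-1.52, 1.56], [0.18, 2.33], [-1.44, 4.58], [0.02, 2.06], [-3.01, 3.01]. Speed limits (rad/s): [2.39, 2.39, 3.01, 3.01, 3.14, 3.14, 3.14].

INTERFACE

Orientations are given as a rotation vector (axis times angle).
In Python, from station import bot gives the robot as it stands. The module is installed in compiled form; this text tells all that it offers.
- The arm moves only by the tool drive_tool, never from a script. Its argument "series" is a list of rows, each a list of 4 numbers: the shift along the tool's x, y, z in m, then the turn about the tool's z in rad. In form: [[dx, dy, dz, yaw], ...]. A call has 1 to 12 rows; each row is the pose to reach, as a shift and turn from the pose commanded when the call began, along the tool's axes at that moment; what a row does not reach only later rows make up. A row lasts 1/8 s, in which the tool goes at most 62.5 mm and 10.7 degrees, less where a joint would pass 70% of its speed; a pose out of reach is approached as far as the arm can. A call with a gripper value outside its range is refused whole. "hand" is the opening, from 0 (shut) to 1 (fully open), set as the call begins (left out, the last holds). The fingers move at their own pace and stop on an object; "force" is the grip in N (left out, the last holds). Time passes only in rows, so rows that repeat a pose let the fingers close. It gives the time, the measured TCP pose, the force, the opening and the grip force at its end, in the units of the state.
- bot.sense(): the state, without advancing time (a new reading comes with each control period).
- bot.capture(name): name is "scene" or "top" or "wrist"; returns the picture (420x560x3 uint8, red, green, blue); there is no depth.
- bot.camera_info(name): a dict with "camera_matrix" (3x3 intrinsics, pixels), "R" (3x3) and "t" (3): a world point X has camera coordinates R X + t. Camera axes: x right, y down, z forward; pixel columns grow to the right and rows downward; lengths in m; the calibration is good to about 2 mm. A picture is of the moment at which its call begins: read the wrist's pose just before it. camera_info takes no time and is no camera call; for the wrist camera it gives the pose at the moment of the call.
- bot.close_job(): hands the job in; it is judged then, once.
The state is a dict: "time": time; "q": joint angles; "joint_vel": joint speeds; "tau": joint torques, N m; "eef_pos": TCP position; "eef_rot": TCP orientation; "contact_force": force on the tool from outside, world axes, zero at the start; "wrist_torque": the same for the moment, N m; "gripper_width": finger opening in m; "finger_force": force on a finger pad.
Only numpy, scipy, OpenCV 4.12 (cv2) and the standard library are available. Lean on these libraries where they do the work, as an engineer would, in place of code of your own. Each camera call takes 0.05 s, during which the arm holds its last target. There are 200 camera calls.

TASK

One corner of the aluminium jig plate rocks: press down on its corners with the fingertips until you have found the one that gives, pressing that corner right down. Let go, then press only that corner's shim tab, beside the plate, fully flat, so that the plate stands firm. Leave the other three tabs up, do not lift or shove the plate, leave the things standing around alone, and finish clear of everything.

Things in the scene. Friction and masses are not known exactly. Their poses are not given: they have to be found in the camera images.
- base: fixed dark steel base 220 (x) x 304 (y) x 8 mm lying on the table; origin under its centre, its x axis points away from the robot (turned by up to 0.22 rad), y to the left, z up
- plate: loose aluminium jig plate 200 (x) x 170 (y) x 12 mm, 1 kg, axes as the base's, lying level on four feet hidden under it, 75 mm (x) and 60 mm (y) from its centre. Origin under its centre, 30 mm above the table; its top is at 42 mm. A thin lifting bar (60 mm wide, standing out 19 mm) is on each x end. Three feet are solid, the fourth, at any corner from run to run, is springy and cannot be told by eye
- corner_1 (a point): point on the plate's top face at its near left corner, 15 mm in from both edges: where to press that corner; 42 mm above the table. A sound corner gives at most about 1 mm under 10 to 15 N; the rocking one starts to sink at about 4 N, stops 4.5 to 6 mm down at about 7 N, and springs back when let go
- shim_1 (a joint): angle of the shim of the near left corner (corner_1), rad: 0 = tab up at its steepest, 0.28 = fully flat; starts at 0 to 0.03. Steel leaf 26 mm wide on a pin (along x) 10 mm outside the plate's left edge, 18 mm above the table. Moves stiffly (about 11 N at tab_1), stays where left; flat, its inner end bears up under the plate. All four shims look and move alike
- tab_1 (a point): point on the upper face of the tab of shim_1, 30 mm out from its pin (40 mm outside the plate's edge; the tab goes on 15 mm farther out): where to press. About 28 mm above the table with the tab up, 19.5 mm with it flat on its stop; it moves sideways only 1 mm
- corner_2 (a point): point on the plate's top face at its near right corner, 15 mm in from both edges: where to press that corner; 42 mm above the table. A sound corner gives at most about 1 mm under 10 to 15 N; the rocking one starts to sink at about 4 N, stops 4.5 to 6 mm down at about 7 N, and springs back when let go
- shim_2 (a joint): angle of the shim of the near right corner (corner_2), rad: 0 = tab up at its steepest, 0.28 = fully flat; starts at 0 to 0.03. Steel leaf 26 mm wide on a pin (along x) 10 mm outside the plate's right edge, 18 mm above the table. Moves stiffly (about 11 N at tab_2), stays where left; flat, its inner end bears up under the plate. All four shims look and move alike
- tab_2 (a point): point on the upper face of the tab of shim_2, 30 mm out from its pin (40 mm outside the plate's edge; the tab goes on 15 mm farther out): where to press. About 28 mm above the table with the tab up, 19.5 mm with it flat on its stop; it moves sideways only 1 mm
- corner_3 (a point): point on the plate's top face at its far right corner, 15 mm in from both edges: where to press that corner; 42 mm above the table. A sound corner gives at most about 1 mm under 10 to 15 N; the rocking one starts to sink at about 4 N, stops 4.5 to 6 mm down at about 7 N, and springs back when let go
- shim_3 (a joint): angle of the shim of the far right corner (corner_3), rad: 0 = tab up at its steepest, 0.28 = fully flat; starts at 0 to 0.03. Steel leaf 26 mm wide on a pin (along x) 10 mm outside the plate's right edge, 18 mm above the table. Moves stiffly (about 11 N at tab_3), stays where left; flat, its inner end bears up under the plate. All four shims look and move alike
- tab_3 (a point): point on the upper face of the tab of shim_3, 30 mm out from its pin (40 mm outside the plate's edge; the tab goes on 15 mm farther out): where to press. About 28 mm above the table with the tab up, 19.5 mm with it flat on its stop; it moves sideways only 1 mm
- corner_4 (a point): point on the plate's top face at its far left corner, 15 mm in from both edges: where to press that corner; 42 mm above the table. A sound corner gives at most about 1 mm under 10 to 15 N; the rocking one starts to sink at about 4 N, stops 4.5 to 6 mm down at about 7 N, and springs back when let go
- shim_4 (a joint): angle of the shim of the far left corner (corner_4), rad: 0 = tab up at its steepest, 0.28 = fully flat; starts at 0 to 0.03. Steel leaf 26 mm wide on a pin (along x) 10 mm outside the plate's left edge, 18 mm above the table. Moves stiffly (about 11 N at tab_4), stays where left; flat, its inner end bears up under the plate. All four shims look and move alike
- tab_4 (a point): point on the upper face of the tab of shim_4, 30 mm out from its pin (40 mm outside the plate's edge; the tab goes on 15 mm farther out): where to press. About 28 mm above the table with the tab up, 19.5 mm with it flat on its stop; it moves sideways only 1 mm
- springy_foot (a joint): how far the springy foot, under whichever corner it is, has sunk under load (m): 0 = up, 0.0045 = right down. It is a pin hidden under the plate; this number does not tell where it is
- gauge_block: steel gauge block 35 x 30 x 18 mm lying in the middle of the plate; bystander, origin under its centre
- brass_weight: upright brass cylinder 22 mm across, 24 mm high, standing on the base between the two right-hand shims; bystander, origin under its centre
- long_block: slim steel block 45 x 9 x 25 mm standing on the base between the two left-hand shims; bystander, origin under its centre
- tray: shallow aluminium tray 240 x 170 x 20 mm left of the base; bystander
- flask: glass bottle 64 mm across, 100 mm high, right of the base; bystander
- pot: white open plastic pot 68 mm across, 75 mm high, right of the base; bystander
- small_jar: small jar 38 mm across, 45 mm high, with a red band, right of the base; bystander

How it is judged:
On the way, in this order (a step that is already met when the one before it is completed fails the run):
1. the rocking corner is pressed down by the fingers: it sinks at least 3 mm (contact force between the fingers and plate above 2 N and ((horizontal distance between springy_foot and corner_1 below 0.05 m and height (world z) of corner_1 below 0.039 m) or (horizontal distance between springy_foot and corner_2 below 0.05 m and height (world z) of corner_2 below 0.039 m) or (horizontal distance between springy_foot and corner_3 below 0.05 m and height (world z) of corner_3 below 0.039 m) or (horizontal distance between springy_foot and corner_4 below 0.05 m and height (world z) of corner_4 below 0.039 m))), for 0.05 s.
2. the plate is let go (contact force between the fingers and plate below 0.1 N and height (world z) of each of corner_1, corner_2, corner_3, corner_4 above 0.04 m), for 0.1 s.
3. the rocking corner's shim is flat (((horizontal distance between springy_foot and corner_1 below 0.05 m and value of joint shim_1 above 0.22 rad and value of joint each of shim_2, shim_3, shim_4 below 0.08 rad) or (horizontal distance between springy_foot and corner_2 below 0.05 m and value of joint shim_2 above 0.22 rad and value of joint each of shim_1, shim_3, shim_4 below 0.08 rad) or (horizontal distance between springy_foot and corner_3 below 0.05 m and value of joint shim_3 above 0.22 rad and value of joint each of shim_1, shim_2, shim_4 below 0.08 rad) or (horizontal distance between springy_foot and corner_4 below 0.05 m and value of joint shim_4 above 0.22 rad and value of joint each of shim_1, shim_2, shim_3 below 0.08 rad))), for 0.2 s.
At the end, for the whole second after the job is handed in: The shim of the corner that rocked is flat (above 0.22 of 0.28 rad), the other three are still up (below 0.08 rad), and the plate lies at rest and level, within 10 mm of where it was (((horizontal distance between springy_foot and corner_1 below 0.05 m and value of joint shim_1 above 0.22 rad and value of joint each of shim_2, shim_3, shim_4 below 0.08 rad) or (horizontal distance between springy_foot and corner_2 below 0.05 m and value of joint shim_2 above 0.22 rad and value of joint each of shim_1, shim_3, shim_4 below 0.08 rad) or (horizontal distance between springy_foot and corner_3 below 0.05 m and value of joint shim_3 above 0.22 rad and value of joint each of shim_1, shim_2, shim_4 below 0.08 rad) or (horizontal distance between springy_foot and corner_4 below 0.05 m and value of joint shim_4 above 0.22 rad and value of joint each of shim_1, shim_2, shim_3 below 0.08 rad)) and distance of plate from where it was at the start of the episode below 0.01 m and angle between plate's own z axis and vertical below 0.02 rad and linear speed of plate below 0.01 m/s); the robot touches nothing.
It fails at once if a shim of a sound corner is pressed down ((not (horizontal distance between springy_foot and corner_1 below 0.05 m) and value of joint shim_1 above 0.08 rad) or (not (horizontal distance between springy_foot and corner_2 below 0.05 m) and value of joint shim_2 above 0.08 rad) or (not (horizontal distance between springy_foot and corner_3 below 0.05 m) and value of joint shim_3 above 0.08 rad) or (not (horizontal distance between springy_foot and corner_4 below 0.05 m) and value of joint shim_4 above 0.08 rad)).
It fails at once if the plate is lifted or shoved (height (world z) of plate above 0.038 m or distance of plate from where it was at the start of the episode above 0.015 m).
It fails at once if a bystander is knocked, lifted or moved more than 15 mm (distance of any of gauge_block, brass_weight, long_block, tray, flask, pot, small_jar from where it was at the start of the episode above 0.015 m).
It also fails if it takes over 54 s, if anything falls off the work surface, if the arm or the gripper's body presses on something with over 40 N, if the wrist force passes 120 N, or if a joint passes its speed limit or range.

## Working session

There is one attempt and no reset: what is moved stays moved. The work goes in short steps, Python scripts to look and compute and a tool call to move; the robot and the scene stay as the last step left them, time stands still between calls to the robot, and variables do not carry over. Pictures are saved under pics/ and viewed, at most 10 in all, crops included, and the job is handed in when it is done.

Besides the shell and the picture viewer there is one more tool, called after "Call:" as a command line: name --pt "numbers of a row" for each row, then --argument value for the rest. drive_tool: Moves the arm, as the interface text tells. Its arguments: {"type":"object","properties":{"series":{"type":"array"},"hand":{"type":"number"},"force":{"type":"number"}},"required":["series"]}

```bash
mkdir -p pics; python3 - <<'E'
from station import bot
import cv2
s=bot.sense(); print(s)
for n in ("top","scene"):
    cv2.imwrite(f"pics/{n}0.png",bot.capture(n)[:,:,::-1])
    print(n,bot.camera_info(n))
E
```

```text
{'time': 0.0, 'q': array([ 1.28409783,  0.38426332,  0.01639101,  1.37115006, -0.00633136,
        1.38818204, -0.04654357]), 'joint_vel': array([-0.00033638,  0.00022251,  0.00053962, -0.000392  ,  0.00158114,
        0.00147016, -0.00234438]), 'tau': array([ 3.77472379e-04, -6.27590489e+01,  8.44394825e-01, -3.71821189e+01,
        1.66557828e-02,  1.42984930e-02, -4.44988848e-05]), 'eef_pos': array([ 0.13863578, -0.60892239,  0.23026515]), 'eef_rot': array([-3.12001624e+00, -3.50589915e-01,  3.60443725e-04]), 'contact_force': array([-0.63584919,  0.06761613, -0.26885461]), 'wrist_torque': array([ 0.00385494, -0.03125919, -0.00786986]), 'finger_force': 0.0, 'gripper_width': 0.08503627578254244}
top {'camera_matrix': array([[469.23599936,   0.        , 271.96614498],
       [  0.        , 469.23599936, 207.95803274],
       [  0.        ,   0.        ,   1.        ]]), 'R': array([[-1.55437756e-02, -9.99876680e-01, -2.23949153e-03],
       [-9.85061872e-01,  1.56975531e-02, -1.71483806e-01],
       [ 1.71497813e-01, -4.59468085e-04, -9.85184393e-01]]), 't': array([0.0158573 , 0.59398957, 1.35881573])}
scene {'camera_matrix': array([[539.3456375 ,   0.        , 278.83837027],
       [  0.        , 539.3456375 , 205.22259437],
       [  0.        ,   0.        ,   1.        ]]), 'R': array([[ 0.551611  ,  0.83397055,  0.01477938],
       [ 0.55728217, -0.3553022 , -0.75046448],
       [-0.62061413,  0.42220074, -0.66074552]]), 't': array([-0.33815797, -0.26148953,  1.65828607])}
```

View pics/top0.png

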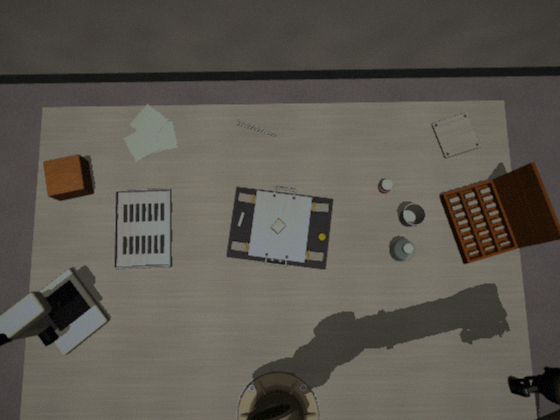

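View pics/scene0.png

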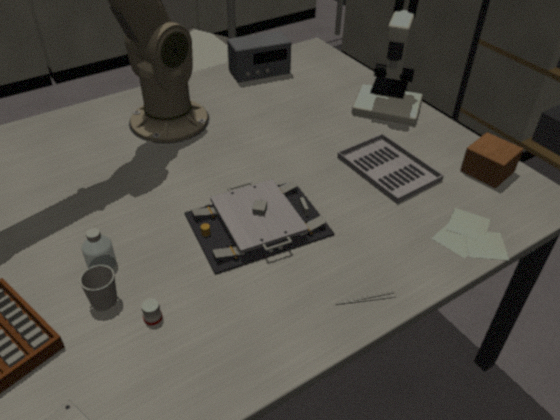

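The top view shows the plate around (280,227), with its corners near (256,190), (312,194), (306,263) and (249,258). The tabs are at (320,206), (316,256), (240,246) and (247,198). The arm is out of the way at lower right.

```bash
cat > h.py <<'E'
import numpy as np,cv2
from station import bot
def unproj(c,uv,z):
    K,R,t=c["camera_matrix"],c["R"],c["t"]
    d=R.T@np.linalg.inv(K)@np.array([uv[0],uv[1],1.]); o=-R.T@t
    return (o+d*(z-o[2])/d[2])[:2]
def proj(c,X):
    p=c["camera_matrix"]@(c["R"]@np.asarray(X,float)+c["t"]); return p[:2]/p[2]
def w(C,th,x,y): # plate -> world
    return C+np.array([x*np.cos(th)-y*np.sin(th),x*np.sin(th)+y*np.cos(th)])
PTS={**{f"corner{i+1}":(sx*.085,sy*.070,.042) for i,(sx,sy) in enumerate([(-1,1),(-1,-1),(1,-1),(1,1)])},
     **{f"tab{i+1}":(sx*.075,sy*.125,.028) for i,(sx,sy) in enumerate([(-1,1),(-1,-1),(1,-1),(1,1)])}}
E
python3 - <<'E'
from h import *
im=cv2.imread("pics/top0.png"); c=bot.camera_info("top")
g=im[170:285,215:345].max(2)
hsv=cv2.cvtColor(im,cv2.COLOR_BGR2HSV)
m=cv2.inRange(hsv[170:285,215:345],(0,0,110),(180,60,255))
m=cv2.morphologyEx(m,cv2.MORPH_OPEN,np.ones((5,5)))
# keep inside base
n,l,st,_=cv2.connectedComponentsWithStats(m); k=l[227-170,270-215]; print(k,st)
# base corners approx (z=.008)
B=np.array([unproj(c,p,.008) for p in [(236,186),(333,197),(326,269),(227,262)]])
P=np.array([unproj(c,p,.042) for p in [(256,190),(312,194),(306,263),(249,258)]])
print(B,B.mean(0),P,P.mean(0))
cv2.imwrite("pics/top0c.png",cv2.resize(im[170:285,215:345],None,fx=5.2,fy=5.2,interpolation=cv2.INTER_CUBIC))
E
```

```text
2 [[  11   16  108   84 3681]
 [   0    0  130  115 7481]
 [  34   22   63   70 3512]
 [  25   25    9    6   51]
 [ 101   34   12    7   80]
 [  18   73   11    7   73]
 [  95   83    5    6   30]
 [ 101   83    6    7   42]]
[[ 0.67313898  0.11778189]
 [ 0.6332777  -0.1838812 ]
 [ 0.41141367 -0.15427142]
 [ 0.43722078  0.14569822]] [ 0.53876278 -0.01866813] [[ 0.65207817  0.05426536]
 [ 0.63692242 -0.11587501]
 [ 0.42858464 -0.09179829]
 [ 0.44600699  0.07706233]] [ 0.54089805 -0.0190864 ]
```

View pics/top0c.png

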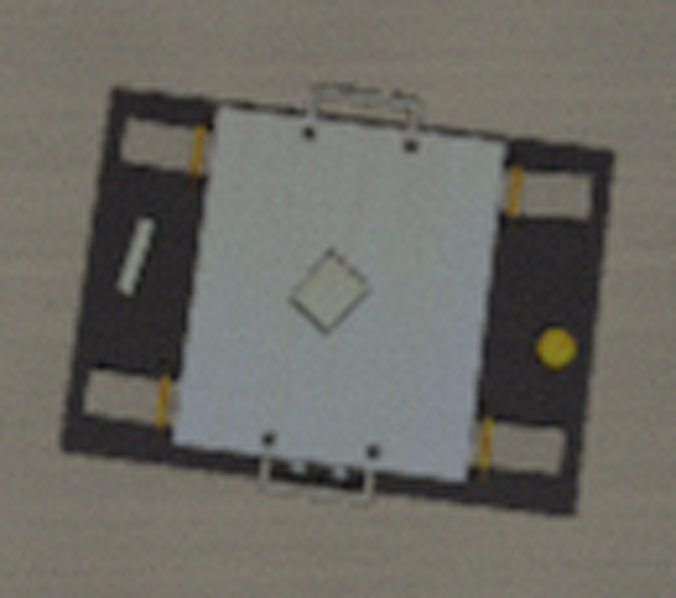

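The zoomed crop shows the plate corners at (216,107), (506,142), (468,481) and (173,443), and the base corners at (113,89), (614,152), (576,514) and (64,451). I'll fit the pose from these.

```bash
python3 - <<'E'
from h import *
from scipy.optimize import least_squares
c=bot.camera_info("top")
f=lambda L:[((u+.5)/5.2-.5+215,(v+.5)/5.2-.5+170) for u,v in L]
px=f([(216,107),(506,142),(468,481),(173,443),(113,89),(614,152),(576,514),(64,451)])
pl=[(.1,.085,.042),(.1,-.085,.042),(-.1,-.085,.042),(-.1,.085,.042),(.11,.152,.008),(.11,-.152,.008),(-.11,-.152,.008),(-.11,.152,.008)]
r=lambda p:np.concatenate([proj(c,[*w(p[:2],p[2],x,y),z])-q for (x,y,z),q in zip(pl,px)])
s=least_squares(r,[.54,-.02,-.1]); print(s.x,s.fun.round(1))
C,th=s.x[:2],s.x[2]
for k,(x,y,z) in PTS.items(): print(k,w(C,th,x,y).round(4))
E
```

```text
[ 0.54159447 -0.0176344  -0.13915404] [ 0.4 -0.3  0.1 -0.3  0.1  0.2 -0.   0.4 -0.3 -0.2  0.2 -0.6  0.2  0.5
 -0.7  0.2]
corner1 [0.4671 0.0635]
corner2 [ 0.4477 -0.0752]
corner3 [ 0.6161 -0.0987]
corner4 [0.6355 0.0399]
tab1 [0.4847 0.1166]
tab2 [ 0.45  -0.131]
tab3 [ 0.5985 -0.1518]
tab4 [0.6332 0.0958]
```

```bash
cat >> h.py <<'E'
from scipy.spatial.transform import Rotation as Ro
C,TH=np.array([.5416,-.0176]),-.1392
def goto(name,z):
    s=bot.sense(); x,y,_=PTS[name]; R=Ro.from_rotvec(s["eef_rot"]).as_matrix()
    d=R.T@(np.array([*w(C,TH,x,y),z])-s["eef_pos"])
    a=np.arctan2(R[1,0],R[0,0])
    print(name,"t",s["time"],"tool shift",d.round(4),"yaw",round(a-TH,3),"F",s["contact_force"].round(2),"pos",s["eef_pos"].round(4))
E
python3 -c "
from h import *
goto('corner3',.10)"
```

```text
corner3 t 0.1 tool shift [ 0.5788 -0.3913  0.1311] yaw 0.363 F [-0.13 -0.01 -0.57] pos [ 0.1387 -0.609   0.2304]
```

Call:
drive_tool --pt "0.29 -0.196 0.03 0.18" --pt "0.29 -0.196 0.03 0.18" --pt "0.29 -0.196 0.03 0.18" --pt "0.29 -0.196 0.03 0.18" --pt "0.29 -0.196 0.03 0.18" --pt "0.29 -0.196 0.03 0.363" --pt "0.579 -0.391 0.131 0.363" --pt "0.579 -0.391 0.131 0.363" --pt "0.579 -0.391 0.131 0.363" --pt "0.579 -0.391 0.131 0.363" --pt "0.579 -0.391 0.131 0.363" --pt "0.579 -0.391 0.131 0.363" --hand 0 --force 20

```text
time: 1.6
eef_pos: [0.6174, -0.0971, 0.099]
eef_rot: [-3.133, 0.216, 0.002]
contact_force: [0.1, 0.4, 0.3]
gripper_width: -0.0
finger_force: 0.0
```

Call:
drive_tool --pt "0 0 0 0" --pt "0 0 0 0"

```text
time: 1.85
eef_pos: [0.616, -0.1001, 0.0997]
eef_rot: [3.134, -0.219, -0.002]
contact_force: [-0.1, -1.0, 0.7]
gripper_width: -0.0001
finger_force: 0.0
```

```bash
python3 -c "
from h import *
goto('corner3',.048)
i=bot.camera_info('wrist'); cv2.imwrite('pics/w1.png',bot.capture('wrist')[:,:,::-1])
for k,(x,y,z) in PTS.items(): print(k,proj(i,[*w(C,TH,x,y),z]).round())"
```

```text
corner3 t 1.85 tool shift [-0.0001 -0.0014  0.0517] yaw -0.0 F [-0.06 -0.98  0.72] pos [ 0.616  -0.1001  0.0997]
corner1 [ 93. 434.]
corner2 [279. 434.]
corner3 [279. 223.]
corner4 [ 49. 223.]
tab1 [ 30. 408.]
tab2 [349. 408.]
tab3 [363. 230.]
tab4 [-19. 230.]
```

View pics/w1.png

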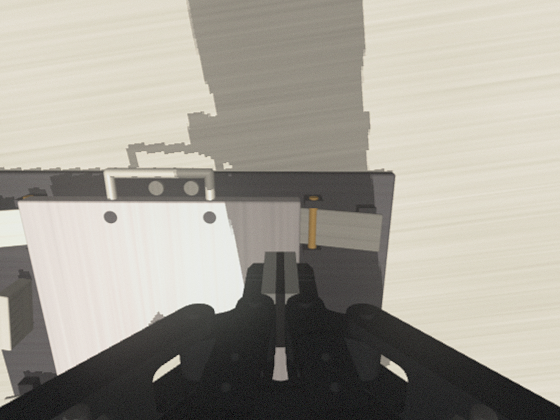

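Call:
drive_tool --pt "0 0 0.026 0" --pt "0 0 0.05 0" --pt "0 0 0.053 0" --pt "0 0 0.053 0"

```text
time: 2.4
eef_pos: [0.6166, -0.1007, 0.0483]
eef_rot: [3.133, -0.221, 0.001]
contact_force: [1.0, -0.1, -0.2]
gripper_width: -0.0002
finger_force: 0.0
```

The wrist view puts the plate's far right corner at (300,198) and tab 3 around (345,230). That agrees with the fit, so I'll press corner 3 now.

Call:
drive_tool --pt "0 0 0.004 0" --pt "0 0 0.006 0" --pt "0 0 0.007 0" --pt "0 0 0.008 0" --pt "0 0 0.008 0"

```text
time: 3.02
eef_pos: [0.617, -0.0998, 0.042]
eef_rot: [3.133, -0.219, 0.003]
contact_force: [-8.1, -0.1, 17.9]
gripper_width: -0.0
finger_force: 9.1
```

Call:
drive_tool --pt "0 0 -0.015 0" --pt "-0.03 0 -0.03 0" --pt "-0.08 0 -0.03 0" --pt "-0.13 0 -0.03 0" --pt "-0.17 0 -0.03 0" --pt "-0.17 0 -0.022 0" --pt "-0.17 0 -0.01 0" --pt "-0.17 0 -0.01 0"

```text
time: 4.03
eef_pos: [0.4485, -0.0759, 0.0484]
eef_rot: [-3.133, 0.218, 0.002]
contact_force: [0.0, 0.5, -0.6]
gripper_width: 0.0001
finger_force: 0.0
```

```bash
python3 -c "
from h import *
goto('corner2',.042)"
```

```text
corner2 t 4.025 tool shift [-0.0008 -0.0006  0.0064] yaw 0.0 F [ 0.03  0.52 -0.64] pos [ 0.4485 -0.0759  0.0484]
```

Call:
drive_tool --pt "0 0 0.004 0" --pt "0 0 0.006 0" --pt "0 0 0.007 0" --pt "0 0 0.008 0" --pt "0 0 0.008 0"

```text
time: 4.65
eef_pos: [0.4483, -0.076, 0.0421]
eef_rot: [3.134, -0.218, 0.0]
contact_force: [-4.6, 0.6, 9.3]
gripper_width: 0.0002
finger_force: 4.5
```

Call:
drive_tool --pt "0 0 0.001 0" --pt "0 0 0.001 0"

```text
time: 4.9
eef_pos: [0.4484, -0.076, 0.0419]
eef_rot: [3.133, -0.218, 0.001]
contact_force: [-8.1, 1.9, 21.4]
gripper_width: 0.0003
finger_force: 10.7
```

Call:
drive_tool --pt "0 0 -0.015 0" --pt "0 -0.03 -0.032 0" --pt "0 -0.08 -0.032 0" --pt "0 -0.12 -0.032 0" --pt "0 -0.14 -0.032 0" --pt "0 -0.14 -0.022 0" --pt "0 -0.14 -0.011 0" --pt "0 -0.14 -0.011 0"

```text
time: 5.9
eef_pos: [0.4665, 0.0611, 0.05]
eef_rot: [3.133, -0.221, -0.004]
contact_force: [0.1, 0.5, -0.4]
gripper_width: 0.0002
finger_force: 0.0
```

```bash
python3 -c "
from h import *
goto('corner1',.042)"
```

```text
corner1 t 5.9 tool shift [ 0.0003 -0.0025  0.008 ] yaw -0.002 F [ 0.07  0.5  -0.35] pos [0.4665 0.0611 0.05  ]
```

Corners 3 and 2 are sound. Corner 1 is next.

Call:
drive_tool --pt "0 -0.001 0.004 0" --pt "0 -0.001 0.007 0" --pt "0 -0.001 0.008 0" --pt "0 -0.001 0.009 0" --pt "0 -0.001 0.01 0" --pt "0 -0.001 0.01 0"

```text
time: 6.65
eef_pos: [0.4679, 0.0636, 0.0421]
eef_rot: [3.134, -0.218, 0.001]
contact_force: [-4.0, -1.0, 8.5]
gripper_width: -0.0002
finger_force: 4.5
```

Call:
drive_tool --pt "0 0 -0.015 0" --pt "0.03 0 -0.032 0" --pt "0.08 0 -0.032 0" --pt "0.13 0 -0.032 0" --pt "0.17 0 -0.032 0" --pt "0.17 0 -0.022 0" --pt "0.17 0 -0.01 0" --pt "0.17 0 -0.01 0"

```text
time: 7.65
eef_pos: [0.6341, 0.0403, 0.0501]
eef_rot: [3.134, -0.217, -0.005]
contact_force: [0.6, -0.7, -0.1]
gripper_width: 0.0002
finger_force: 0.0
```

Call:
drive_tool --pt "0 0 0.004 0" --pt "0 0 0.007 0" --pt "0 0 0.008 0" --pt "0 0 0.009 0" --pt "0 0 0.01 0" --pt "0 0 0.01 0"

```text
time: 8.4
eef_pos: [0.6362, 0.0401, 0.0417]
eef_rot: [-3.134, 0.218, -0.001]
contact_force: [-2.2, 0.4, 3.4]
gripper_width: -0.0001
finger_force: 1.8
```

Call:
drive_tool --pt "0 0 0.001 0" --pt "0 0 0.002 0" --pt "0 0 0.002 0"

```text
time: 8.78
eef_pos: [0.6364, 0.0402, 0.0396]
eef_rot: [-3.134, 0.218, -0.001]
contact_force: [-0.0, 0.5, 4.8]
gripper_width: -0.0004
finger_force: 2.5
```

Corner 4 is sinking at about 5 N, so it's the one that rocks. I'll press it right down.

Call:
drive_tool --pt "0 0 0.001 0" --pt "0 0 0.002 0" --pt "0 0 0.003 0" --pt "0 0 0.004 0" --pt "0 0 0.004 0" --pt "0 0 0.004 0"

```text
time: 9.52
eef_pos: [0.6367, 0.0404, 0.0371]
eef_rot: [-3.134, 0.218, -0.003]
contact_force: [-4.7, -0.1, 16.2]
gripper_width: 0.0
finger_force: 7.7
```

Call:
drive_tool --pt "0 0 -0.006 0" --pt "0 0 -0.015 0" --pt "0 0 -0.03 0" --pt "-0.01 -0.03 -0.03 0" --pt "-0.01 -0.055 -0.03 0" --pt "-0.01 -0.055 -0.03 0" --pt "-0.01 -0.055 -0.015 0" --pt "-0.01 -0.055 -0.005 0" --pt "-0.01 -0.055 -0.005 0"

```text
time: 10.65
eef_pos: [0.6328, 0.0945, 0.0385]
eef_rot: [3.133, -0.221, -0.005]
contact_force: [-0.4, -0.3, 0.8]
gripper_width: 0.0004
finger_force: 0.0
```

```bash
python3 -c "
from h import *
goto('tab4',.028)
i=bot.camera_info('wrist'); cv2.imwrite('pics/w2.png',bot.capture('wrist')[:,:,::-1]); cv2.imwrite('pics/top2.png',bot.capture('top')[:,:,::-1])
for k,(x,y,z) in PTS.items(): print(k,proj(i,[*w(C,TH,x,y),z]).round())"
```

```text
tab4 t 10.65 tool shift [ 0.0003 -0.0014  0.0105] yaw -0.001 F [-0.37 -0.25  0.81] pos [0.6328 0.0945 0.0385]
corner1 [374. 518.]
corner2 [615. 517.]
corner3 [728. 249.]
corner4 [405. 250.]
tab1 [279. 480.]
tab2 [689. 479.]
tab3 [798. 256.]
tab4 [279. 256.]
```

View pics/w2.png

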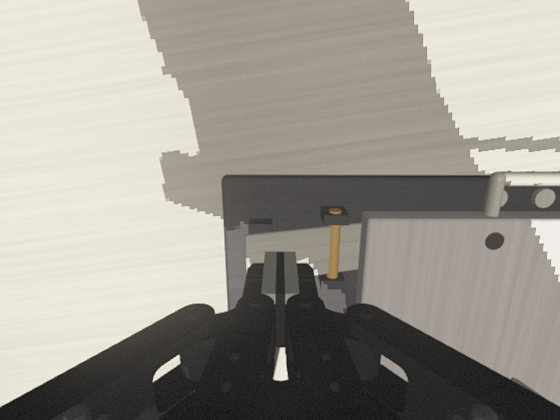

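The fingertips at (280,256) are over tab 4, which runs from column 247 to the pin at 335. I'll press it down now.

Call:
drive_tool --pt "0 0 0.008 0" --pt "0 0 0.011 0" --pt "0 0 0.013 0" --pt "0 0 0.015 0" --pt "0 0 0.017 0" --pt "0 0 0.019 0" --pt "0 0 0.02 0" --pt "0 0 0.021 0" --pt "0 0 0.021 0"

```text
time: 11.88
eef_pos: [0.634, 0.0975, 0.0206]
eef_rot: [-3.132, 0.217, -0.002]
contact_force: [-3.1, 1.3, 8.1]
gripper_width: 0.0
finger_force: 4.1
```

Call:
drive_tool --pt "0 0 0.001 0" --pt "0 0 0.002 0" --pt "0 0 0.003 0" --pt "0 0 0.003 0"

```text
time: 12.38
eef_pos: [0.6342, 0.0975, 0.0193]
eef_rot: [-3.133, 0.217, -0.003]
contact_force: [-9.7, 0.1, 21.2]
gripper_width: -0.0003
finger_force: 10.4
```

Call:
drive_tool --pt "0 0 -0.008 0" --pt "0 0 -0.03 0" --pt "0 0 -0.08 0" --pt "0 0 -0.12 0" --pt "-0.03 -0.02 -0.15 0" --pt "-0.06 -0.06 -0.15 0" --pt "-0.06 -0.06 -0.15 0" --pt "-0.06 -0.06 -0.15 0"

```text
time: 13.38
eef_pos: [0.5828, 0.1632, 0.1662]
eef_rot: [3.133, -0.218, 0.0]
contact_force: [0.8, -1.7, 0.5]
gripper_width: 0.0
finger_force: 0.0
```

```bash
python3 -c "
from h import *
a=bot.capture('wrist');b=bot.capture('scene')[170:280,170:350]
b=cv2.resize(b,None,fx=4,fy=4,interpolation=cv2.INTER_CUBIC)
cv2.imwrite('pics/w3.png',a[:,:,::-1]);cv2.imwrite('pics/s3.png',b[:,:,::-1]);print(bot.sense()['eef_pos'])"
```

```text
[0.5832285  0.16204226 0.16586903]
```

View pics/s3.png

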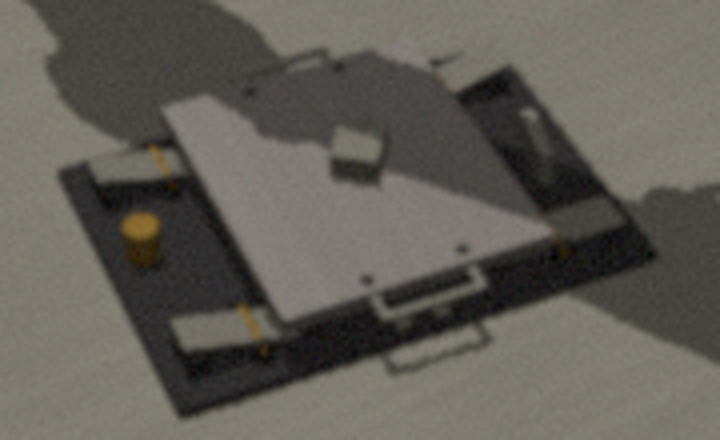

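View pics/w3.png

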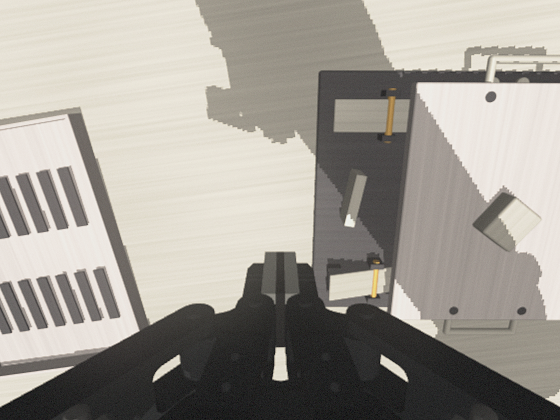

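Both views show tab 4 flat: (585,220) in the scene crop and (370,115) in the wrist view. The tabs on the right and tab 1 (355,283 in the wrist view) are still up. The plate, gauge block, brass weight and long block haven't moved, and the gripper is well clear, so I'm handing in.

```bash
python3 -c "
from station import bot
print(bot.close_job())"
```

```text
the job is handed in; nothing more can be done
None
```

The far left corner (corner 4) was the one that rocked: I pressed it right down, let it go, then pressed its shim tab flat onto its stop; the other three tabs look still up, the arm is clear of everything, and the job is handed in (no verdict came back).

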